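# Set a squeegee against the flip stop for cutting to length

## Task

The wooden squeegee on the cut-off board is to be sawn shorter. Flip the hinged stop arm fully down in front of the fence, then slide the squeegee so that its wooden back lies flush along the fence and its left end is firmly home against the stop's screw. Be gentle with the stop: its carriage is only clamped on the track and must keep its set place, and nothing else on the table may be disturbed.

Things in the scene. Friction and masses are not known exactly. Their poses are not given: they have to be found in the camera images.
- cutoff_board: Plywood cut-off board, fixed, 164 x 420 mm, bed 18 mm above the table. Origin: on the table straight below the fence's front face. x points from the worker across the bed to the fence, y along the fence to the stop (left), z up. Bed x -132 to 0 mm, y -235 to 185 mm. A saw kerf crosses it at y = -55 mm.
- fence_face (a point): Point at the foot of the fence's front face on the bed (board x 0, y 0, z 18 mm); axes as the board's. The wooden fence behind it is 22 mm thick, 28 mm above the bed, over the board's whole length; an 8 mm aluminium track lies on top of it from board y = -43 mm leftwards.
- squeegee: The stock: wooden squeegee lying flat on the bed, 190 mm long (its y), 73 mm wide (x), 24 mm thick, 0.13 to 0.27 kg. Origin: centre of its underside. Wood x = -36 to 8 mm; blade x = 8 to 36 mm, 6 to 14 mm above the bed. Half-turned to the board: wooden back (-x) to the fence, blade to the worker, -y end left to the stop. Slides with 1 to 3 N; too wide to grip, so push it with closed fingers.
- squeegee_end (a point): On the squeegee's left end face (its x = 0, y = -95 mm, 12 mm above its underside); axes as the squeegee's. The right end is the push face, 190 mm away.
- squeegee_back (a point): Middle of the squeegee's wooden back (its x = -36 mm, 12 mm above its underside); axes as the squeegee's.
- stop_carriage: Dark steel carriage of the flip stop on the track, place differs each time. Origin: on top of the track (54 mm above the table), over the fence's front face, at the arm's middle; axes as the board's. A black clamp knob, 28 mm across, stands 30 mm left of the arm, its top 27 mm above the track. The carriage creeps along the track if pushed along the fence with more than about 10 N.
- stop_arm_hinge (a point): On the stop arm's hinge axis, in the arm's middle, 68 mm above the table and 6 mm behind the fence's front face. The axis runs along the fence.
- stop_arm (a joint): Stop arm's angle: 0 = fully down in the stock's path (hard end), 1.6 to 1.9 at the start = flipped up. Stiff hinge: stays where left, about 2 N at the tab turns it. Aluminium L, 14 mm wide. Down: upper leg runs 33 mm from the hinge towards the worker, then the foot drops to 4 mm above the bed, 13 to 27 mm in front of the fence. Up: the upper leg stands up, push its back over to the worker.
- stop_tab (a point): On the outer face of the orange thumb tab (22 x 16 mm, 5.5 mm thick) that prolongs the upper leg: 43 mm from the hinge, 6 mm off the hinge's plane, the face being level with the leg's outer face. With the arm down this face looks up, 74 mm above the table; with the arm up it looks to the back, away from the worker.
- stop_arm_foot (a point): Middle of the arm's foot on the axis of the fine-adjust screw. With the arm down: 12 mm above the bed, 20 mm in front of the fence. The screw's round head, 9 mm across, sticks out of the foot to the right and is what the stock meets. Its crown is 11 to 33 mm right of this point (4 to 26 mm off the arm's face), set differently each time and not measured: feel for it. It does not yield.
- back_saw: Back saw lying on the table to the right of the board, blade 210 mm, dark handle towards the worker, 22 mm high; it does not move. Origin: heel of the blade, on the table.
- ink_jar_a: Black ink jar, 64 mm across, 72 mm high, bystander. Origin: centre of the underside.
- ink_jar_b: Black ink jar with yellow lid, 62 mm across, 70 mm high, bystander. Origin: centre of the underside.
- ink_jar_c: White ink jar, 58 mm across, 62 mm high, bystander behind the board's left end. Origin: centre of the underside.
- pin_case: Grey pin case, 82 x 110 x 29 mm, bystander. Origin: centre of the underside.
- blow_gun: Red air gun lying on its side, 101 x 225 x 21 mm, bystander. Origin: underside.

How it is judged:
On the way, in this order (a step that is already met when the one before it is completed fails the run):
1. the stop arm is flipped fully down while the squeegee is still clear of it (value of joint stop_arm below 0.06 rad and y of stop_tip in the frame of squeegee_end below -0.009 m), for 0.2 s.
2. the squeegee's end is pressed against the stop's screw with at least 2 N (value of joint stop_arm below 0.06 rad and contact force between squeegee and stop_arm above 2 N), for 0.1 s.
At the end, for the whole second after the job is handed in: the stop arm is fully down (within 0.06 rad); the squeegee lies flat and at rest on the bed, its wooden back within 2 mm of the fence and parallel to it within 0.02 rad, its left end within 2 mm of the stop screw's head (value of joint stop_arm below 0.06 rad and y of stop_tip in the frame of squeegee_end between -0.0065 and -0.002 m and x of squeegee_back in the frame of fence_face above -0.002 m and angle between the y axis of squeegee and the y axis of cutoff_board, either way round below 0.02 rad and z of squeegee_back in the frame of fence_face below 0.015 m and angle between squeegee's own z axis and vertical below 0.03 rad and linear speed of squeegee below 0.01 m/s); the robot touches nothing.
It fails at once if the stop carriage is pushed more than 2 mm from its set place (distance of stop_carriage from where it was at the start of the episode above 0.002 m).
It fails at once if the squeegee is lifted or tipped off the bed (angle between squeegee's own z axis and vertical above 0.25 rad or z of squeegee_back in the frame of fence_face above 0.035 m).
It fails at once if a jar, the pin case or the air gun is shoved by more than 20 mm (distance of any of ink_jar_a, ink_jar_b, ink_jar_c, pin_case, blow_gun from where it was at the start of the episode above 0.02 m).
It also fails if it takes over 69 s, if anything falls off the work surface, if the arm or the gripper's body presses on something with over 40 N, if the wrist force passes 120 N, or if a joint passes its speed limit or range.

## Robot

A 7-joint arm with a two-finger parallel gripper is mounted at the origin on a cart in front of the work surface, level with it; the furniture and walls round the work are solid. World frame = base frame: x ahead of the robot, y to its left, z up, the work surface at z = 0. Lengths are in m, angles in rad, forces in N, time in s.
With the tool pointing down it reaches from about 0.35 to 0.9 m from the base axis. Payload 8.1 kg.
Tool frame: the origin (TCP) lies on the centre line of the jaws, within the pads' length; the fingertips stand arm.tip_extent ahead of it and the grasp point (between the pads) lies 3 mm ahead of it (arm.tip_extent is the distance from the TCP to the fingertips, in m); y points along the fingers, z is the direction in which the jaws open and shut, and the axes are right-handed (so a half turn about y gives the same grasp; the last joint's range is limited). The gripper opens to 92 mm and grips with 3 to 60 N. Pads are 19 mm wide; open, the fingers measure 130 mm over their backs; the gripper's body (75 mm by 190 mm) begins 47 mm behind the grasp point.
Start: joints at [-1.233, 0.434, 0.025, 1.573, -0.012, 1.134, -0.075], TCP at [0.267, 0.565, 0.249] pointing down, gripper open.
Joint ranges: [-2.62, 2.62], [-0.44, 2.09], [-1.27, 1.32], [0.08, 2.57], [-1.32, 4.46], [0.12, 2], [-2.74, 2.74]. Speed limits (rad/s): [2.22, 2.22, 3.01, 3.01, 3.14, 3.14, 3.14].

## Interface

Orientations are given as a rotation vector (axis times angle).
In Python, from cell import observe, get_image, sign_off, boxes_of, place_of, arm gives the robot as it stands.
- The arm moves only by the tool arm_command, never from a script. Its argument "plan" is a list of rows, each a list of 2 entries, a list of its own where there are three numbers: the shift along the tool's x, y, z in m, then the turn, a rotation vector about the tool's x, y, z in degrees. In form: [[[tx, ty, tz], [ax, ay, az]], ...]. A call has 1 to 5 rows; each row is the pose to reach, as a shift and turn from the pose commanded when the call began, along the tool's axes at that moment; what a row does not reach only later rows make up. A row lasts 1/10 s, in which the tool goes at most 50 mm and 8.59 degrees, less where a joint would pass 70% of its speed; a pose out of reach is approached as far as the arm can. A call with a gripper value outside its range is refused whole. "fingers" is the closure, from -1 (fully open) to 1 (shut), set as the call begins (left out, the last holds). The fingers move at their own pace and stop on an object; "squeeze" is the grip in N (left out, the last holds). Time passes only in rows, so rows that repeat a pose let the fingers close. It gives the time, the measured TCP pose, the force and the opening at its end, in the units of the state.
- observe(): the state, without advancing time (a new reading comes with each control period).
- get_image(name): name is "side" or "top" or "wrist"; returns a dict with "color" (420x560x3 uint8, red, green, blue), "camera_matrix" (3x3 intrinsics, pixels), "world_to_cam" (4x4, takes a point from world to camera coordinates); the wrist camera has in their place "mount" (4x4, takes a point from camera to tool coordinates, whose origin is the TCP and whose axes are the tool frame's). Camera axes: x right, y up, looking along -z (the intrinsics and any distortion apply to the point x, -y, -z); pixel columns grow to the right and rows downward; lengths in m; the calibration is good to about 2 mm. A picture is of the moment at which its call begins: read the wrist's pose just before it. There is no depth.
- sign_off(): hands the job in, once; it reports no verdict.
Trained networks look in a picture, given as the dict that the camera call returned (one of the last four; its "shot" number tells which), for a name from the list of things; names that differ only in an ending like _2 or _b are one class to them, and where a whole thing is asked for, a point or a joint stands for the part that bears it (a point fixed in the world has none). Each returns a list of dicts, best first, with "confidence" (0 to 1); they miss things now and then, are a little off and sometimes report something else, mostly with a low value. They report only what shows in the picture. A call takes as long as a camera call.
- boxes_of(picture, thing): "point" ([column, row] in pixels, amid what is visible of it).
- place_of(picture, thing): "point" ([column, row] in pixels: a listed point, or the origin of a listed thing).
The state is a dict: "clock": time; "joints": joint angles; "dq": joint speeds; "joint_efforts": joint torques, N m; "position": TCP position; "ee_rot": TCP orientation; "force": force on the tool from outside, world axes, zero at the start; "ft_torque": the same for the moment, N m; "width": opening from 0.0 (shut) to 1.0 (fully open).
Only numpy, scipy, OpenCV 4.12 (cv2) and the standard library are available. Lean on these libraries where they do the work, as an engineer would, in place of code of your own. Each camera call takes 0.05 s, during which the arm holds its last target.

## Working session

There is one attempt and no reset: what is moved stays moved. The work goes in short steps, Python scripts to look and compute and a tool call to move; the robot and the scene stay as the last step left them, time stands still between calls to the robot, and variables do not carry over. Pictures are saved under pics/ and viewed, and the job is handed in when it is done.

Besides the shell and the picture viewer there is one more tool, called after "Call:" as name(argument=value, ...), one argument or row to a line, values as JSON. arm_command: Moves the arm, as the interface text tells. Its arguments: {"type":"object","properties":{"plan":{"type":"array","items":{"type":"array"}},"fingers":{"type":"number"},"squeeze":{"type":"number"}},"required":["plan"]}

```bash
ls; mkdir -p pics; python3 - <<'E'
from cell import *
import cv2
s=observe();print({k:s[k] for k in('clock','position','ee_rot','force','width')}, arm.tip_extent)
for n in('side','top'):
    p=get_image(n);cv2.imwrite(f'pics/{n}0.png',p['color'][:,:,::-1])
    print(n,p['shot'],p['camera_matrix'],p['world_to_cam'],[k for k in p])
    for t in['fence_face','squeegee_end','squeegee_back','squeegee','stop_carriage','stop_arm_hinge','stop_tab','stop_arm_foot','cutoff_board','ink_jar_c']:
        print(t,[(r['point'],round(r['confidence'],2)) for r in place_of(p,t)][:2])
E
```

```text
pics
{'clock': 0.0, 'position': array([0.2665231 , 0.56484008, 0.24797803]), 'ee_rot': array([-1.54450897,  0.34592575, -0.34565844]), 'force': array([-0.67763526, -0.73703206, -0.50155275]), 'width': 0.9973649086771166} 0.022
side 1 [[544.65877286   0.         274.59364207]
 [  0.         544.65877286 212.84440551]
 [  0.           0.           1.        ]] [[ 0.99563265 -0.09191352  0.01635654 -0.5705612 ]
 [ 0.02750136  0.45618662  0.88945907 -0.04165657]
 [-0.08921495 -0.88512467  0.45672204 -2.09277291]
 [ 0.          0.          0.          1.        ]] ['color', 'camera_matrix', 'world_to_cam', 'shot']
fence_face [([276.0, 221.2], 0.58)]
squeegee_end [([262.3, 221.0], 0.84)]
squeegee_back [([268.9, 228.1], 0.91), ([278.0, 219.5], 0.7)]
squeegee [([261.4, 229.2], 0.97)]
stop_carriage [([276.6, 202.8], 0.66)]
stop_arm_hinge [([261.9, 217.4], 0.67), ([276.9, 198.7], 0.4)]
stop_tab [([282.3, 188.5], 0.48)]
stop_arm_foot [([269.6, 191.8], 0.5)]
cutoff_board [([274.5, 226.7], 0.84), ([278.4, 201.9], 0.51)]
ink_jar_c [([282.6, 291.2], 0.61), ([303.6, 184.8], 0.59)]
top 2 [[484.04238303   0.         272.31387138]
 [  0.         484.04238303 199.10640403]
 [  0.           0.           1.        ]] [[ 0.05174092 -0.99865244  0.0040236  -0.10239909]
 [ 0.97249017  0.05130093  0.22722476 -0.55533087]
 [-0.22712498 -0.00784391  0.97383403 -1.48411817]
 [ 0.          0.          0.          1.        ]] ['color', 'camera_matrix', 'world_to_cam', 'shot']
fence_face [([265.7, 198.1], 0.59)]
squeegee_end [([256.0, 213.1], 0.82), ([419.4, 222.4], 0.28)]
squeegee_back [([285.4, 206.5], 0.96), ([419.8, 222.5], 0.55)]
squeegee [([285.4, 215.2], 0.6), ([364.5, 267.7], 0.18)]
stop_carriage [([233.1, 189.1], 0.78)]
stop_arm_hinge [([231.4, 184.0], 0.54)]
stop_tab [([232.0, 181.6], 0.45)]
stop_arm_foot [([231.6, 194.5], 0.52)]
cutoff_board [([263.6, 198.2], 0.66)]
ink_jar_c [([168.2, 153.8], 0.74), ([419.0, 224.2], 0.65)]
```

```bash
python3 - <<'E'
import cv2
for n,(r,c) in {'side':((130,330),(150,417)),'top':((100,300),(140,407))}.items():
    i=cv2.imread(f'pics/{n}0.png')[r[0]:r[1],c[0]:c[1]]
    cv2.imwrite(f'pics/{n}0z.png',cv2.resize(i,None,fx=3,fy=3,interpolation=2)[:600,:800])
E
```

```text
(no output)
```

View pics/side0.png

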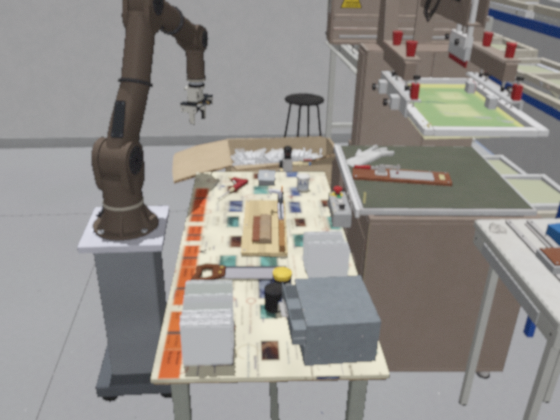

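View pics/top0.png

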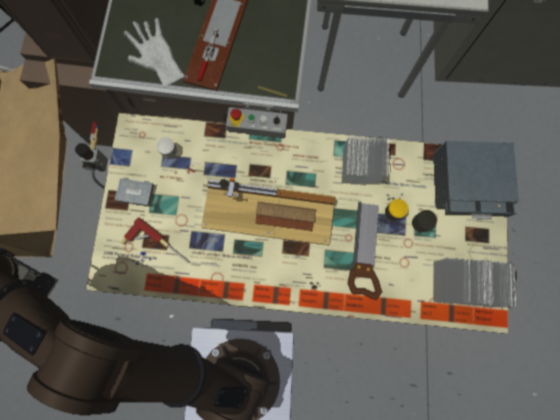

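```bash
sleep 0
```

```text
(no output)
```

View pics/top0z.png

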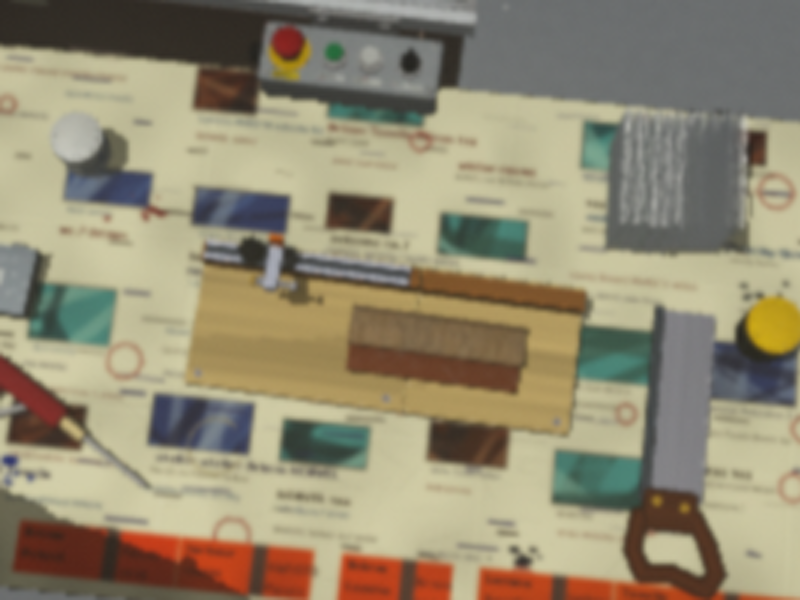

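View pics/side0z.png

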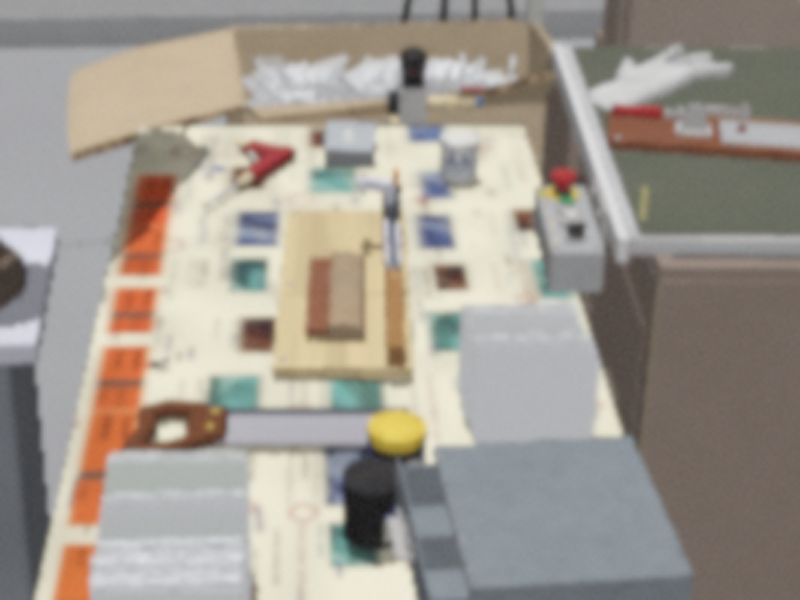

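```bash
cat > h.py <<'E'
import numpy as np
from scipy.spatial.transform import Rotation as R
def ray(K,w2c,px):
    d=np.linalg.solve(K,[px[0],px[1],1.]); d=np.array([d[0],-d[1],-d[2]])
    Rc=w2c[:3,:3];t=w2c[:3,3]
    return -Rc.T@t, Rc.T@d
def onz(K,w2c,px,z):
    o,d=ray(K,w2c,px); return o+d*(z-o[2])/d[2]
def proj(K,w2c,P):
    c=w2c[:3,:3]@np.asarray(P)+w2c[:3,3]; v=K@np.array([c[0],-c[1],-c[2]]); return v[:2]/v[2]
def wristcam(s,p):
    T=np.eye(4);T[:3,:3]=R.from_rotvec(s['ee_rot']).as_matrix();T[:3,3]=s['position']
    return np.linalg.inv(T@p['mount'])
E
python3 - <<'E'
from h import *
K=np.array([[484.04238303,0,272.31387138],[0,484.04238303,199.10640403],[0,0,1]])
W=np.array([[0.05174092,-0.99865244,0.0040236,-0.10239909],[0.97249017,0.05130093,0.22722476,-0.55533087],[-0.22712498,-0.00784391,0.97383403,-1.48411817],[0,0,0,1]])
for n,px,z in[('board',(263.6,198.2),0),('ff',(265.7,198.1),.018),('sq',(285.4,215.2),.018),('back',(285.4,206.5),.03),('end',(256,213),.03),('car',(233.1,189.1),.054),('hinge',(231.4,184),.068),('jarc',(168,153.8),0),('gun',(160,235),0),('guntip',(185,262),0.02),('case',(135,190),0)]:
    print(n,onz(K,W,px,z).round(4))
print(R.from_rotvec([-1.54450897,0.34592575,-0.34565844]).as_matrix().round(3))
E
```

```text
board [ 0.5764 -0.0436  0.    ]
ff [ 0.5729 -0.0509  0.018 ]
sq [ 0.5189 -0.1184  0.018 ]
back [ 0.5454 -0.1169  0.03  ]
end [ 0.5188 -0.0225  0.03  ]
car [0.5888 0.0552 0.054 ]
hinge [0.6019 0.0605 0.068 ]
jarc [0.7144 0.2903 0.    ]
gun [0.435  0.2883 0.    ]
guntip [0.3496 0.1948 0.02  ]
case [0.5819 0.3876 0.    ]
[[ 0.904 -0.     0.427]
 [-0.427 -0.001  0.904]
 [ 0.    -1.    -0.001]]
```

```bash
python3 - <<'E'
from h import *
from cell import *
import cv2
s=observe();p=get_image('wrist');cv2.imwrite('pics/w0.png',p['color'][:,:,::-1]);print(p['camera_matrix'],p['mount'].round(4))
K=np.array([[484.04238303,0,272.31387138],[0,484.04238303,199.10640403],[0,0,1]])
W=np.array([[0.05174092,-0.99865244,0.0040236,-0.10239909],[0.97249017,0.05130093,0.22722476,-0.55533087],[-0.22712498,-0.00784391,0.97383403,-1.48411817],[0,0,0,1]])
for q,z in[((585,313),.046),((205,265),.054),((187,384),.018),((568,434),.018)]:
    print(onz(K,W,(q[0]/3+140,q[1]/3+100),z).round(4))
E
```

```text
[[357.3058809    0.         279.50774216]
 [  0.         357.3058809  209.42299699]
 [  0.           0.           1.        ]] [[ 1.000e-04 -9.653e-01 -2.613e-01 -6.980e-02]
 [ 4.000e-04  2.613e-01 -9.653e-01 -1.374e-01]
 [ 1.000e+00  0.000e+00  4.000e-04 -0.000e+00]
 [ 0.000e+00  0.000e+00  0.000e+00  1.000e+00]]
[ 0.5575 -0.2763  0.046 ]
[0.5871 0.1354 0.054 ]
[0.4624 0.1492 0.018 ]
[ 0.4296 -0.2645  0.018 ]
```

View pics/w0.png

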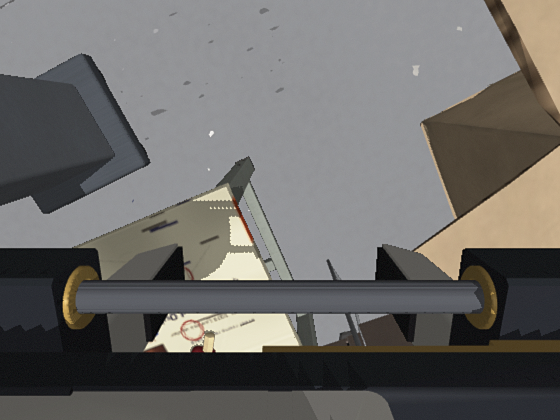

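Call:
arm_command(
  plan=[
    [[0.04,0,-0.026],[0,-7,0]],
    [[0.08,0,-0.052],[0,-14,0]],
    [[0.12,0,-0.078],[0,-20.8,0]],
    [[0.16,0,-0.104],[0,-20.8,0]],
    [[0.2,0,-0.13],[0,-20.8,0]],
  ],
  fingers=1,
)

```text
clock: 1.65
position: [0.3929, 0.3606, 0.249]
ee_rot: [-1.569, 0.061, -0.061]
force: [0.8, 0.2, -0.1]
width: 0.617
```

Call:
arm_command(
  plan=[
    [[0.03,0,-0.035],[0,0,0]],
    [[0.06,0,-0.07],[0,0,0]],
    [[0.09,0,-0.105],[0,0,0]],
    [[0.12,0,-0.14],[0,0,0]],
    [[0.15,0,-0.175],[0,0,0]],
  ],
)

```text
clock: 2.15
position: [0.529, 0.1746, 0.249]
ee_rot: [-1.57, 0.061, -0.061]
force: [1.2, 1.2, -0.4]
width: 0.18
```

Call:
arm_command(
  plan=[
    [[0.03,0,-0.035],[0,0,0]],
    [[0.06,0,-0.07],[0,0,0]],
    [[0.09,0,-0.105],[0,0,0]],
    [[0.11,0,-0.135],[0,0,0]],
    [[0.11,0,-0.135],[0,0,0]],
  ],
)

```text
clock: 2.65
position: [0.6291, 0.026, 0.2485]
ee_rot: [-1.573, 0.067, -0.069]
force: [0.4, 0.3, 0.3]
width: 0.007
```

```bash
cat > look.py <<'E'
import sys
from h import *
from cell import *
import cv2
def look(tag,things=()):
    s=observe();p=get_image('wrist');cv2.imwrite(f'pics/{tag}.png',p['color'][:,:,::-1])
    W=wristcam(s,p);np.savez(f'pics/{tag}.npz',K=p['camera_matrix'],W=W)
    print('clk',round(s['clock'],2),'pos',s['position'].round(4),'rot',s['ee_rot'].round(4),'F',s['force'].round(2))
    for t,z in things:
        for r in place_of(p,t)[:2]:
            print(t,np.round(r['point'],1),round(r['confidence'],2),onz(p['camera_matrix'],W,r['point'],z).round(4) if z is not None else '')
    return s,p,W
E
python3 - <<'E'
from look import *
look('w1',[('fence_face',.018),('squeegee_end',.03),('squeegee_back',.03),('squeegee',.018),('stop_carriage',.054),('stop_arm_hinge',.068),('stop_tab',.109),('stop_arm_foot',None),('cutoff_board',0)])
E
```

```text
clk 2.65 pos [0.6291 0.026  0.2485] rot [-1.5734  0.0667 -0.0686] F [0.42 0.28 0.32]
squeegee_end [219.2  79.6] 0.9 [ 0.5249 -0.0229  0.03  ]
squeegee_back [121.7 117.5] 0.74 [ 0.5511 -0.1214  0.03  ]
squeegee [126.2  78. ] 0.66 [ 0.5145 -0.1147  0.018 ]
stop_carriage [307.  147.6] 0.95 [0.5927 0.0535 0.054 ]
stop_carriage [127.4  75.6] 0.46 [ 0.517  -0.0988  0.054 ]
stop_arm_hinge [313.2 152.1] 0.97 [0.5957 0.0578 0.068 ]
stop_tab [314.6 170.3] 0.6 [0.6052 0.0548 0.109 ]
stop_arm_foot [319.1 109.8] 0.76 
stop_arm_foot [123.4 115.5] 0.36 
cutoff_board [217.2 138.6] 0.98 [ 0.5805 -0.0374  0.    ]
```

View pics/w1.png

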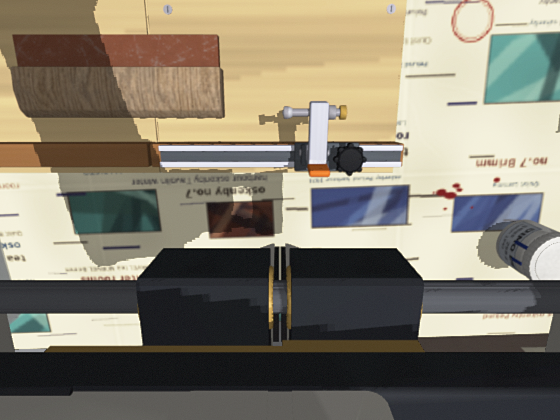

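```bash
python3 - <<'E'
from look import *
i=cv2.imread('pics/w1.png')[225:400,110:450];cv2.imwrite('pics/z1.png',cv2.resize(i,None,fx=2.3,fy=2.3,interpolation=2))
i=cv2.imread('pics/w0.png')[225:400,0:560];cv2.imwrite('pics/z2.png',cv2.resize(i,None,fx=1.4,fy=1.4,interpolation=2))
p=get_image('side');cv2.imwrite('pics/z3.png',cv2.resize(p['color'][130:280,180:380,::-1],None,fx=4,fy=4,interpolation=2))
# projected tool points
from cell import get_image
p=get_image('wrist');M=np.linalg.inv(p['mount'])
for P in [(-.0095,.022,.019),(.0095,.022,.019),(-.0095,-.041,.019),(-.0095,-.041,0),(-.0095,.022,0),(-.0375,-.044,.095)]:
    print(P,proj(p['camera_matrix'],M,P).round(0))
E
```

```text
(-0.0095, 0.022, 0.019) [320. 244.]
(0.0095, 0.022, 0.019) [319. 281.]
(-0.0095, -0.041, 0.019) [343. 318.]
(-0.0095, -0.041, 0) [280. 318.]
(-0.0095, 0.022, 0) [280. 244.]
(-0.0375, -0.044, 0.095) [625. 234.]
```

View pics/z1.png

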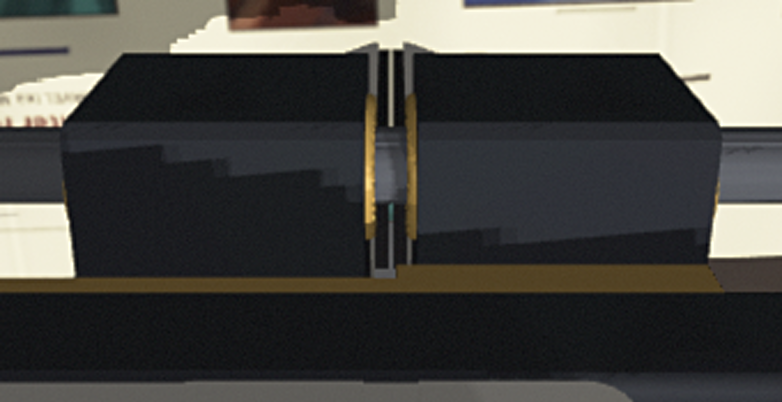

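View pics/z3.png

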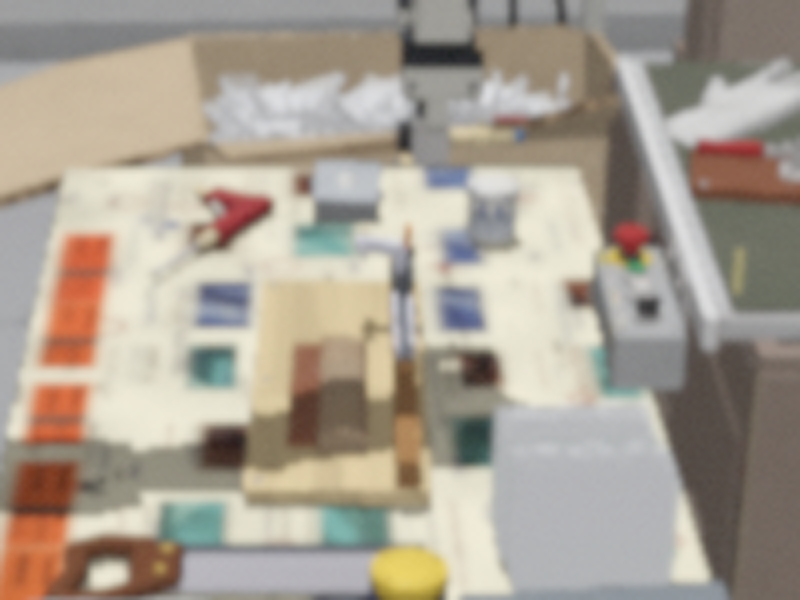

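```bash
python3 - <<'E'
from look import *
i=cv2.imread('pics/w1.png')[20:200,0:200];cv2.imwrite('pics/z4.png',cv2.resize(i,None,fx=3.3,fy=3.3,interpolation=2))
i=cv2.imread('pics/w1.png')[80:200,250:420];cv2.imwrite('pics/z5.png',cv2.resize(i,None,fx=4.5,fy=4.5,interpolation=2))
E
```

```text
(no output)
```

View pics/z4.png

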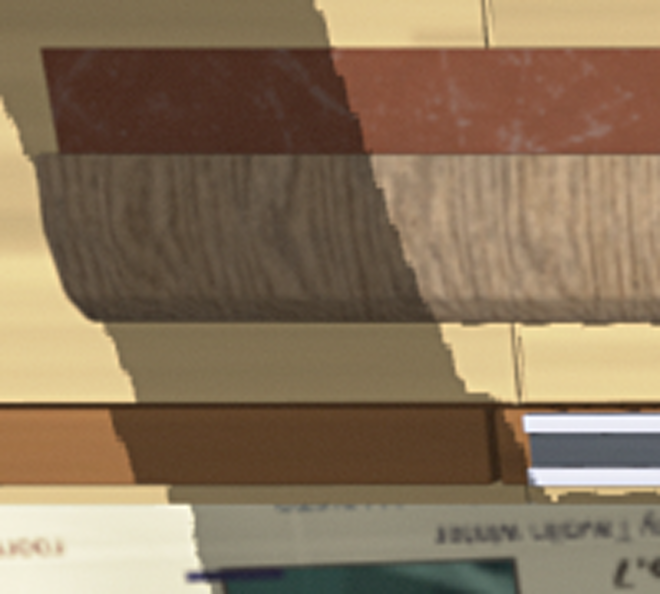

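View pics/z5.png

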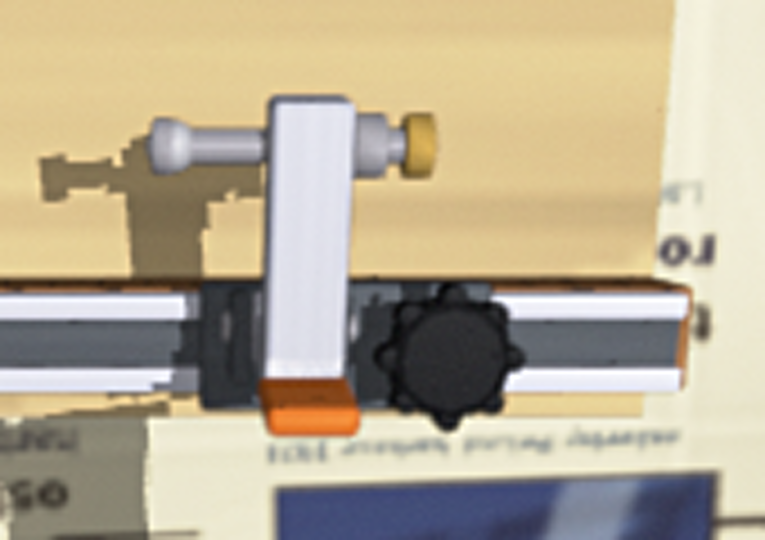

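```bash
python3 - <<'E'
from look import *
d=np.load('pics/w1.npz');K,W=d['K'],d['W']
for n,px,z in[('kerf@fence',(156.7,141.8),.018),('fence foot R',(5,142.4),.018),('track front L',(400,144.2),.054),('track front near stop',(280,145),.054),('track end right',(159,146),.054),
 ('blade edge R',(13,34.3),.032),('blade edge L',(218,36),.032),('woodback R',(40,117.5),.03),('woodback L',(222,117),.03),('endwoodL top',(222,70),.042),('endwoodR top',(12,67),.042),
 ('tab mid top',(250+308/4.5,80+420/4.5),.115),('crown',(250+150/4.5,80+145/4.5),.085),('foot axis',(250+310/4.5,80+140/4.5),.085)]:
    print(n,onz(K,W,px,z).round(4))
E
```

```text
kerf@fence [ 0.5774 -0.0959  0.018 ]
fence foot R [ 0.5648 -0.2501  0.018 ]
track front L [0.597  0.1386 0.054 ]
track front near stop [0.5882 0.029  0.054 ]
track end right [ 0.5796 -0.0819  0.054 ]
blade edge R [ 0.4704 -0.2042  0.032 ]
blade edge L [ 0.488  -0.0189  0.032 ]
woodback R [ 0.5443 -0.2002  0.03  ]
woodback L [ 0.5589 -0.0247  0.03  ]
endwoodL top [ 0.5182 -0.0175  0.042 ]
endwoodR top [ 0.4993 -0.206   0.042 ]
tab mid top [0.6068 0.0571 0.115 ]
crown [0.5596 0.0343 0.085 ]
foot axis [0.5612 0.0631 0.085 ]
```

Call:
arm_command(
  plan=[
    [[0.007,0.03,0.027],[0,0,0]],
    [[0.007,0.07,0.027],[0,0,0]],
    [[0.007,0.11,0.027],[0,0,0]],
    [[0.007,0.126,0.027],[0,0,0]],
    [[0.007,0.126,0.027],[0,0,0]],
  ],
)

```text
clock: 3.75
position: [0.6344, 0.0594, 0.1199]
ee_rot: [-1.571, 0.065, -0.057]
force: [0.2, -0.0, 0.1]
width: 0.008
```

```bash
python3 - <<'E'
from look import *
s,p,W=look('w2',[('stop_tab',None),('stop_arm_hinge',.068)])
Rm=R.from_rotvec(s['ee_rot']).as_matrix();print(Rm.round(3))
p=get_image('side');cv2.imwrite('pics/s2.png',cv2.resize(p['color'][160:260,210:340,::-1],None,fx=6,fy=6,interpolation=2))
E
```

```text
clk 3.75 pos [0.6344 0.0594 0.1199] rot [-1.571   0.0649 -0.0569] F [ 0.18 -0.05  0.07]
stop_tab [266.1 215.3] 0.96 
stop_arm_hinge [123.1 152.3] 0.33 [ 0.5782 -0.0192  0.068 ]
[[ 0.997 -0.005  0.077]
 [-0.077 -0.001  0.997]
 [-0.005 -1.    -0.001]]
```

View pics/w2.png

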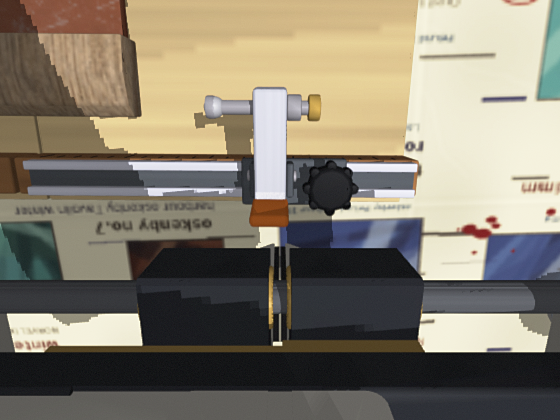

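View pics/s2.png

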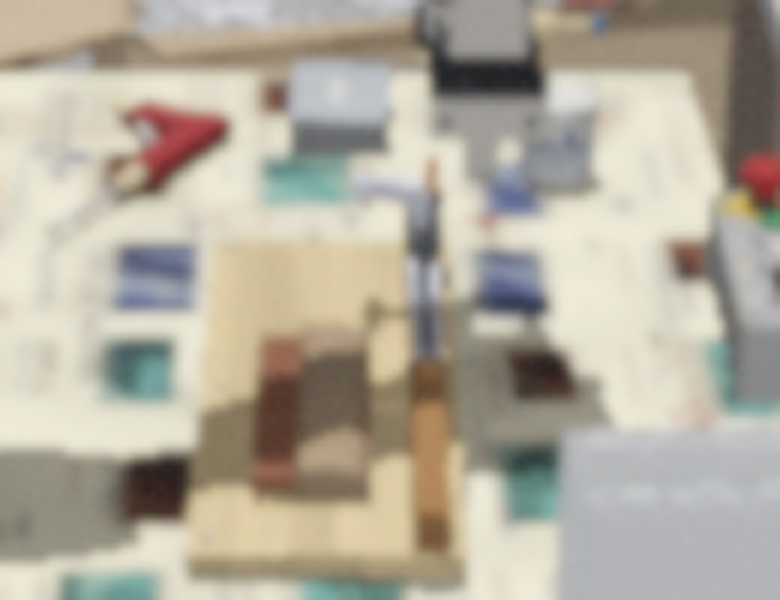

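Call:
arm_command(
  plan=[
    [[-0.008,0,-0.007],[0,0,0]],
    [[-0.018,0,-0.007],[0,0,0]],
    [[-0.028,0,-0.007],[0,0,0]],
    [[-0.038,0,-0.007],[0,0,0]],
    [[-0.048,0,-0.007],[0,0,0]],
  ],
)

```text
clock: 4.45
position: [0.5871, 0.0565, 0.123]
ee_rot: [-1.57, 0.06, -0.061]
force: [0.9, -0.3, -0.9]
width: 0.003
```

```bash
python3 - <<'E'
from look import *
s,p,W=look('w3',[('stop_tab',None)])
E
```

```text
clk 4.45 pos [0.5871 0.0565 0.123 ] rot [-1.5696  0.0605 -0.0615] F [ 0.94 -0.29 -0.87]
stop_tab [282.2 237.3] 0.78
```

View pics/w3.png

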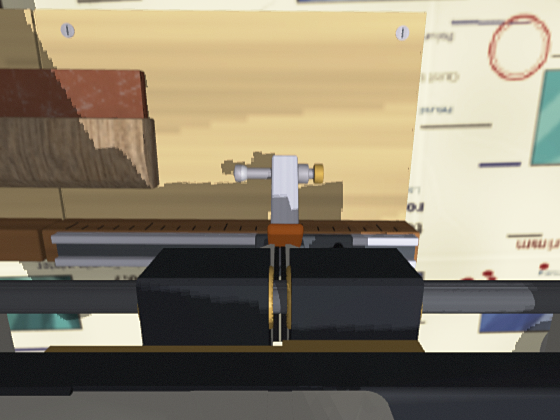

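Call:
arm_command(
  plan=[
    [[-0.006,0.001,0],[0,0,0]],
    [[-0.012,0.005,0],[0,0,0]],
    [[-0.017,0.012,0],[0,0,0]],
    [[-0.02,0.018,0],[0,0,0]],
    [[-0.022,0.023,0],[0,0,0]],
  ],
)

```text
clock: 5.05
position: [0.5653, 0.0579, 0.0988]
ee_rot: [-1.57, 0.062, -0.06]
force: [0.9, -0.0, 1.3]
width: 0.005
```

Call:
arm_command(
  plan=[
    [[0,0.002,0],[0,0,0]],
    [[0,0.003,0],[0,0,0]],
    [[0,0.003,0],[0,0,0]],
  ],
)

```text
clock: 5.35
position: [0.5653, 0.0579, 0.0966]
ee_rot: [-1.57, 0.062, -0.06]
force: [-1.3, 0.2, 1.9]
width: 0.007
```

Call:
arm_command(
  plan=[
    [[0,0.001,0],[0,0,0]],
    [[0,0.002,0],[0,0,0]],
    [[0,0.002,0],[0,0,0]],
  ],
)

```text
clock: 5.65
position: [0.5655, 0.0579, 0.096]
ee_rot: [-1.57, 0.062, -0.061]
force: [-8.7, -1.1, 19.5]
width: 0.004
```

```bash
python3 - <<'E'
from look import *
s,p,W=look('w4',[('stop_tab',.074),('stop_arm_foot',.03),('stop_carriage',.054)])
E
```

```text
clk 5.65 pos [0.5655 0.0579 0.096 ] rot [-1.5696  0.0619 -0.0608] F [-8.66 -1.05 19.47]
stop_tab [280.2 235.9] 0.96 [0.5518 0.059  0.074 ]
```

View pics/w4.png

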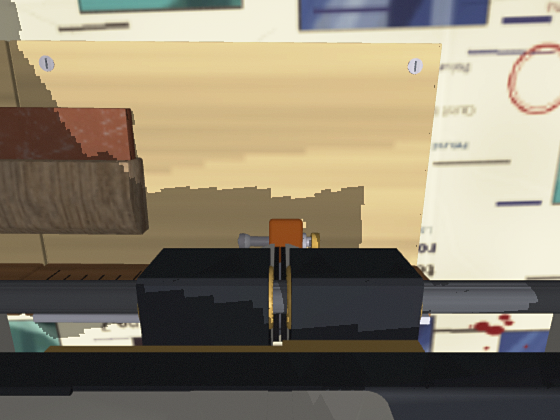

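Call:
arm_command(
  plan=[
    [[0,-0.03,0],[0,0,0]],
    [[0,-0.07,0],[0,0,0]],
    [[-0.032,-0.07,-0.03],[0,0,0]],
    [[-0.065,-0.07,-0.07],[0,0,0]],
    [[-0.097,-0.07,-0.11],[0,0,0]],
  ],
)

```text
clock: 6.35
position: [0.4619, -0.0428, 0.1649]
ee_rot: [-1.57, 0.059, -0.061]
force: [1.1, -1.3, 0.7]
width: 0.006
```

Call:
arm_command(
  plan=[
    [[0,0,-0.035],[0,0,0]],
    [[0,0,-0.066],[0,0,0]],
    [[0,0,-0.066],[0,0,0]],
  ],
)

```text
clock: 6.65
position: [0.4571, -0.1124, 0.1651]
ee_rot: [-1.572, 0.065, -0.067]
force: [0.0, 0.4, -0.8]
width: 0.002
```

```bash
python3 - <<'E'
from look import *
s,p,W=look('w5')
p=get_image('top');cv2.imwrite('pics/t5.png',cv2.resize(p['color'][160:260,190:350,::-1],None,fx=5,fy=5,interpolation=2))
E
```

```text
clk 6.65 pos [ 0.4571 -0.1124  0.1651] rot [-1.5716  0.0654 -0.0669] F [ 0.    0.36 -0.75]
```

View pics/w5.png

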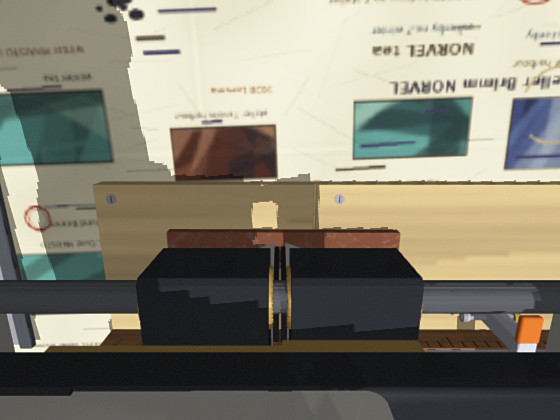

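View pics/t5.png

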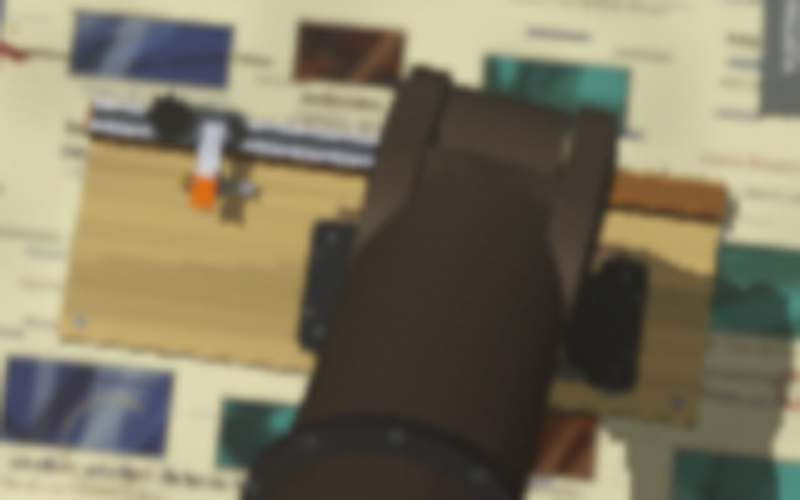

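```bash
python3 - <<'E'
from look import *
d=np.load('pics/w5.npz');K,W=d['K'],d['W']
for q in[(167,230.5),(399,230.5)]: print(onz(K,W,q,.032).round(4))
for q in[(97,184),(400,182)]: print('bed front',onz(K,W,q,.018).round(4))
E
```

```text
[ 0.4704 -0.2041  0.032 ]
[ 0.4858 -0.0198  0.032 ]
bed front [ 0.4307 -0.2591  0.018 ]
bed front [ 0.4496 -0.0147  0.018 ]
```

Call:
arm_command(
  plan=[
    [[0,0.04,0],[0,0,0]],
    [[0,0.08,0],[0,0,0]],
    [[0,0.11,0],[0,0,0]],
    [[0,0.1205,0],[0,0,0]],
    [[0,0.1205,0],[0,0,0]],
  ],
)

```text
clock: 7.25
position: [0.4571, -0.1067, 0.0432]
ee_rot: [-1.569, 0.062, -0.058]
force: [-0.2, 0.3, 0.4]
width: 0.006
```

Call:
arm_command(
  plan=[
    [[0.004,0,0],[0,0,0]],
    [[0.008,0,0],[0,0,0]],
    [[0.012,0,0],[0,0,0]],
    [[0.016,0,0],[0,0,0]],
    [[0.02,0,0],[0,0,0]],
  ],
)

```text
clock: 7.75
position: [0.4779, -0.1094, 0.0446]
ee_rot: [-1.57, 0.061, -0.061]
force: [-2.3, -0.4, 1.6]
width: 0.001
```

Call:
arm_command(
  plan=[
    [[0.003,0.0005,0],[0,0,0]],
    [[0.006,0.0005,0],[0,0,0]],
    [[0.009,0.0005,0],[0,0,0]],
    [[0.011,0.0005,0],[0,0,0]],
  ],
)

```text
clock: 8.15
position: [0.4889, -0.1102, 0.0437]
ee_rot: [-1.57, 0.061, -0.061]
force: [-1.5, -0.7, 0.5]
width: 0.008
```

```bash
python3 - <<'E'
from look import *
s,p,W=look('w6')
E
```

```text
clk 8.15 pos [ 0.4889 -0.1102  0.0437] rot [-1.5699  0.061  -0.0613] F [-1.49 -0.67  0.46]
```

View pics/w6.png

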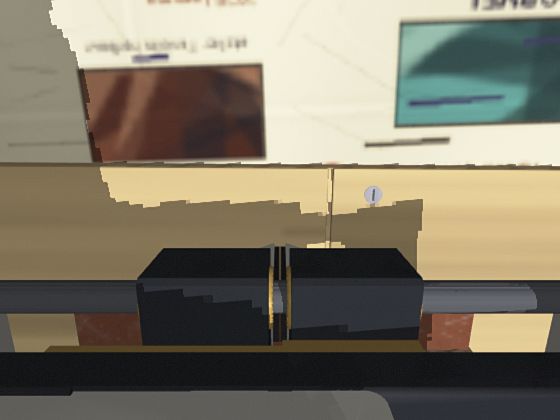

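Call:
arm_command(
  plan=[
    [[0.001,0,0],[0,0,0]],
    [[0.002,0,0],[0,0,0]],
    [[0.003,0,0],[0,0,0]],
  ],
)

```text
clock: 8.5
position: [0.4911, -0.1102, 0.0436]
ee_rot: [-1.57, 0.062, -0.06]
force: [-4.4, 0.8, 2.2]
width: 0.005
```

Call:
arm_command(
  plan=[
    [[0.0005,0,0],[0,0,0]],
    [[0.001,0,0],[0,0,0]],
  ],
)

```text
clock: 8.7
position: [0.4912, -0.1103, 0.0435]
ee_rot: [-1.569, 0.063, -0.059]
force: [-7.5, 0.7, 4.4]
width: 0.005
```

Call:
arm_command(
  plan=[
    [[0.0005,0,0],[0,0,0]],
    [[0.0005,0,0],[0,0,0]],
    [[-0.012,0,0],[0,0,0]],
    [[-0.015,-0.04,0],[0,0,0]],
    [[-0.015,-0.08,0],[0,0,0]],
  ],
)

```text
clock: 9.2
position: [0.4761, -0.1093, 0.1239]
ee_rot: [-1.57, 0.063, -0.06]
force: [1.0, 0.3, 0.1]
width: 0.009
```

Call:
arm_command(
  plan=[
    [[0.03,-0.03,-0.03],[0,0,0]],
    [[0.06,-0.05,-0.06],[0,0,0]],
    [[0.08,-0.05,-0.095],[0,0,0]],
    [[0.08,-0.05,-0.131],[0,0,0]],
    [[0.08,-0.05,-0.131],[0,0,0]],
  ],
)

```text
clock: 9.7
position: [0.5461, -0.2529, 0.1741]
ee_rot: [-1.574, 0.066, -0.068]
force: [-0.6, 0.1, 0.2]
width: 0.003
```

```bash
python3 - <<'E'
from look import *
s,p,W=look('w7',[('squeegee_end',.03),('squeegee_back',.03),('stop_arm_foot',.03),('stop_tab',.074)])
E
```

```text
clk 9.7 pos [ 0.5461 -0.2529  0.1741] rot [-1.5741  0.0657 -0.0679] F [-0.58  0.11  0.17]
squeegee_back [446.6 223.3] 0.64 [ 0.5759 -0.1183  0.03  ]
```

View pics/w7.png

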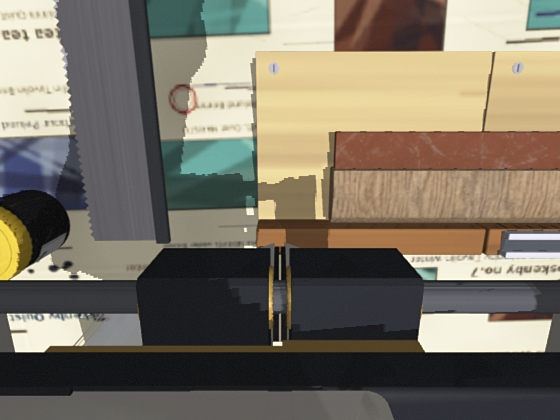

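```bash
python3 - <<'E'
from look import *
d=np.load('pics/w7.npz');K,W=d['K'],d['W']
for n,q,z in[('right wood top bladeward',(332,169),.042),('right wood top back',(330,215),.042),('blade R',(336,133),.032),('blade far',(555,131),.032),('fence foot',(300,222),.018),('fence top',(300,228),.046)]: print(n,onz(K,W,q,z).round(4))
E
```

```text
right wood top bladeward [ 0.521  -0.2117  0.042 ]
right wood top back [ 0.5571 -0.2149  0.042 ]
blade R [ 0.4953 -0.206   0.032 ]
blade far [ 0.5079 -0.0399  0.032 ]
fence foot [ 0.5684 -0.2381  0.018 ]
fence top [ 0.5645 -0.2392  0.046 ]
```

Call:
arm_command(
  plan=[
    [[-0.009,0.04,0],[0,0,0]],
    [[-0.009,0.08,0],[0,0,0]],
    [[-0.009,0.115,0],[0,0,0]],
    [[-0.009,0.126,0],[0,0,0]],
    [[-0.009,0.126,0],[0,0,0]],
  ],
)

```text
clock: 10.45
position: [0.5375, -0.2442, 0.0466]
ee_rot: [-1.569, 0.062, -0.058]
force: [0.2, 0.1, 0.8]
width: 0.008
```

Call:
arm_command(
  plan=[
    [[0,0,0.005],[0,0,0]],
    [[0,0,0.01],[0,0,0]],
    [[0,0,0.015],[0,0,0]],
    [[0,0,0.02],[0,0,0]],
    [[0,0,0.025],[0,0,0]],
  ],
)

```text
clock: 10.95
position: [0.5407, -0.2207, 0.0486]
ee_rot: [-1.571, 0.06, -0.063]
force: [0.4, -3.0, 1.5]
width: 0.006
```

```bash
python3 - <<'E'
from look import *
s,p,W=look('w8',[('squeegee_end',.03)])
E
```

```text
clk 10.95 pos [ 0.5407 -0.2207  0.0486] rot [-1.5709  0.0601 -0.0626] F [ 0.38 -3.03  1.49]
```

View pics/w8.png

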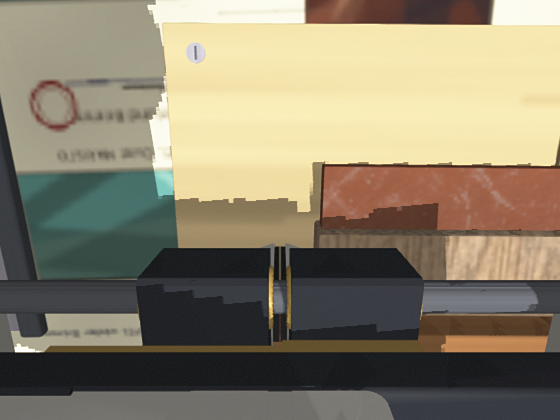

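Call:
arm_command(
  plan=[
    [[0,0,0.004],[0,0,0]],
    [[0,0,0.008],[0,0,0]],
    [[0,0,0.012],[0,0,0]],
    [[0,0,0.016],[0,0,0]],
    [[0,0,0.02],[0,0,0]],
  ],
)

```text
clock: 11.55
position: [0.5417, -0.2003, 0.0477]
ee_rot: [-1.57, 0.061, -0.061]
force: [-0.7, -1.9, 1.6]
width: 0.007
```

```bash
python3 - <<'E'
from look import *
s,p,W=look('w9',[('squeegee_end',.03)])
for n in('top','side'):
    p=get_image(n);c=p['color'][160:260,190:350] if n=='top' else p['color'][170:260,220:340]
    cv2.imwrite(f'pics/{n}9.png',cv2.resize(c[:,:,::-1],None,fx=5,fy=5,interpolation=2))
E
```

```text
clk 11.55 pos [ 0.5417 -0.2003  0.0477] rot [-1.57    0.0611 -0.0612] F [-0.73 -1.88  1.56]
```

View pics/w9.png

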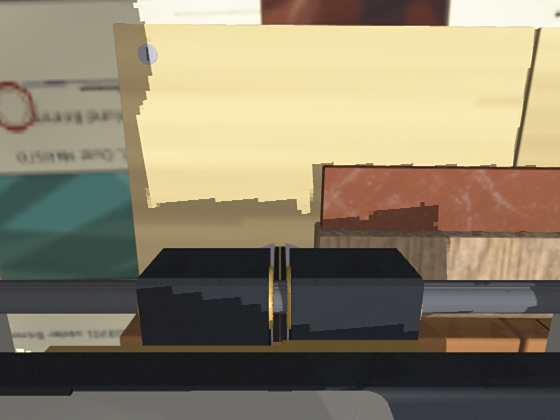

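View pics/top9.png

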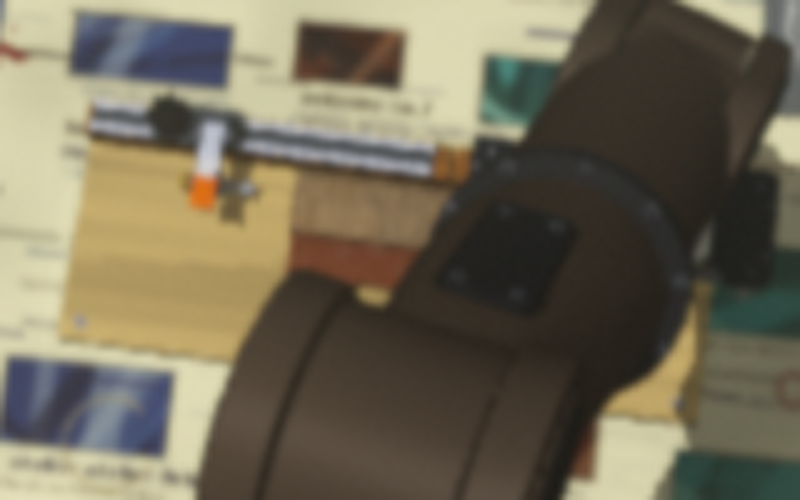

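View pics/side9.png

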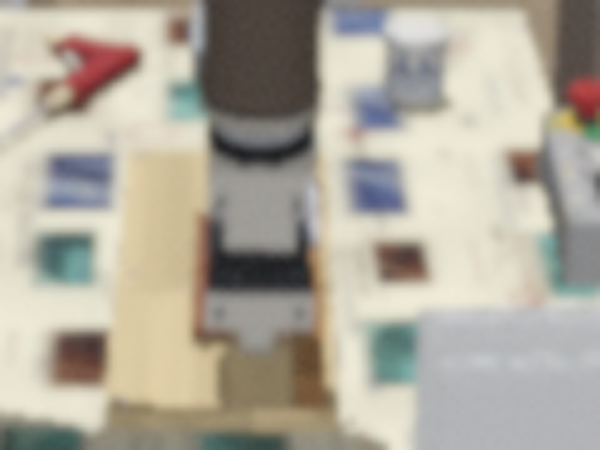

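Call:
arm_command(
  plan=[
    [[0,0,0.003],[0,0,0]],
    [[0,0,0.006],[0,0,0]],
    [[0,0,0.009],[0,0,0]],
    [[0,0,0.012],[0,0,0]],
    [[0,0,0.012],[0,0,0]],
  ],
)

```text
clock: 12.25
position: [0.5427, -0.1878, 0.0477]
ee_rot: [-1.569, 0.061, -0.06]
force: [-0.7, -0.1, 0.6]
width: 0.007
```

```bash
python3 - <<'E'
from look import *
for n in('top',):
    p=get_image(n);c=p['color'][170:230,200:320]
    cv2.imwrite(f'pics/{n}10.png',cv2.resize(c[:,:,::-1],None,fx=6.6,fy=6.6,interpolation=2))
    K,W=p['camera_matrix'],p['world_to_cam']
    print([proj(K,W,q).round(1) for q in[(.57,.03,.03),(.57,.01,.03)]])
E
```

```text
[array([240.9, 196.9]), array([247. , 197.2])]
```

View pics/top10.png

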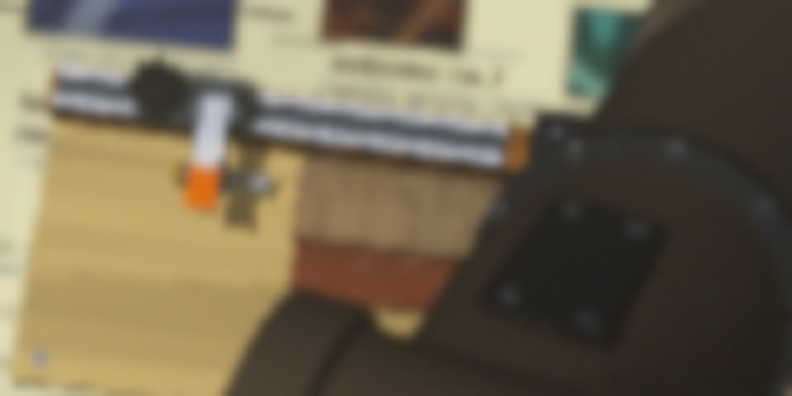

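Call:
arm_command(
  plan=[
    [[0,0,0.002],[0,0,0]],
    [[0,0,0.004],[0,0,0]],
    [[0,0,0.006],[0,0,0]],
    [[0,0,0.006],[0,0,0]],
  ],
)

```text
clock: 12.7
position: [0.5432, -0.1823, 0.0478]
ee_rot: [-1.57, 0.061, -0.061]
force: [-0.3, -0.5, -0.4]
width: 0.003
```

Call:
arm_command(
  plan=[
    [[0,0,0.0005],[0,0,0]],
    [[0,0,0.001],[0,0,0]],
    [[0,0,0.0015],[0,0,0]],
  ],
)

```text
clock: 13.0
position: [0.5432, -0.1813, 0.0477]
ee_rot: [-1.57, 0.061, -0.061]
force: [-0.1, -1.5, 0.6]
width: 0.007
```

Call:
arm_command(
  plan=[
    [[0,0,0.0005],[0,0,0]],
    [[0,0,0.001],[0,0,0]],
  ],
)

```text
clock: 13.2
position: [0.5433, -0.1802, 0.0478]
ee_rot: [-1.57, 0.061, -0.061]
force: [-0.1, -1.7, 0.7]
width: 0.004
```

Call:
arm_command(
  plan=[
    [[0,0,0.0005],[0,0,0]],
    [[0,0,0.001],[0,0,0]],
  ],
)

```text
clock: 13.4
position: [0.5434, -0.1792, 0.0477]
ee_rot: [-1.57, 0.061, -0.061]
force: [-0.3, -2.1, 1.6]
width: 0.004
```

Call:
arm_command(
  plan=[
    [[0,0,0.0005],[0,0,0]],
    [[0,0,0.001],[0,0,0]],
  ],
)

```text
clock: 13.6
position: [0.5435, -0.1781, 0.0477]
ee_rot: [-1.57, 0.061, -0.061]
force: [0.7, -0.7, 0.0]
width: 0.007
```

```bash
python3 - <<'E'
from look import *
for n in('top',):
    p=get_image(n);c=p['color'][170:230,200:320]
    cv2.imwrite(f'pics/{n}11.png',cv2.resize(c[:,:,::-1],None,fx=6.6,fy=6.6,interpolation=2))
E
```

```text
(no output)
```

View pics/top11.png

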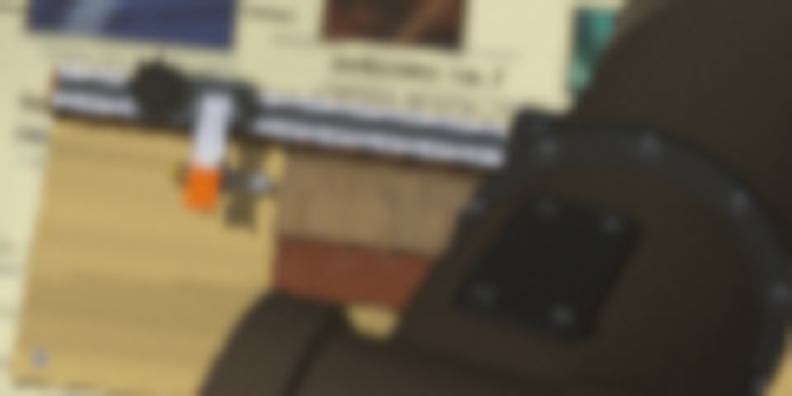

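Call:
arm_command(
  plan=[
    [[0,0,0.0005],[0,0,0]],
    [[0,0,0.001],[0,0,0]],
  ],
)

```text
clock: 13.85
position: [0.5436, -0.1772, 0.0478]
ee_rot: [-1.57, 0.061, -0.061]
force: [-0.3, -1.4, -0.1]
width: 0.004
```

Call:
arm_command(
  plan=[
    [[0,0,0.0004],[0,0,0]],
    [[0,0,0.0008],[0,0,0]],
  ],
)

```text
clock: 14.05
position: [0.5436, -0.1764, 0.0478]
ee_rot: [-1.57, 0.061, -0.061]
force: [0.2, -1.1, 0.3]
width: 0.006
```

Call:
arm_command(
  plan=[
    [[0,0,0.0003],[0,0,0]],
    [[0,0,0.0006],[0,0,0]],
  ],
)

```text
clock: 14.25
position: [0.5437, -0.1758, 0.0477]
ee_rot: [-1.57, 0.061, -0.061]
force: [-0.4, -1.8, 0.5]
width: 0.002
```

Call:
arm_command(
  plan=[
    [[0,0,0.0003],[0,0,0]],
    [[0,0,0.0006],[0,0,0]],
  ],
)

```text
clock: 14.45
position: [0.5437, -0.1752, 0.0478]
ee_rot: [-1.57, 0.061, -0.061]
force: [-0.4, -1.3, 1.8]
width: 0.005
```

Call:
arm_command(
  plan=[
    [[0,0,0.0003],[0,0,0]],
    [[0,0,0.0006],[0,0,0]],
  ],
)

```text
clock: 14.65
position: [0.5437, -0.1745, 0.0477]
ee_rot: [-1.57, 0.061, -0.061]
force: [-0.6, -1.9, 0.9]
width: 0.003
```

Call:
arm_command(
  plan=[
    [[0,0,0.0003],[0,0,0]],
    [[0,0,0.0006],[0,0,0]],
  ],
)

```text
clock: 14.85
position: [0.5438, -0.174, 0.0478]
ee_rot: [-1.57, 0.061, -0.061]
force: [0.6, -1.4, 0.7]
width: 0.001
```

Call:
arm_command(
  plan=[
    [[0,0,0.0003],[0,0,0]],
    [[0,0,0.0006],[0,0,0]],
  ],
)

```text
clock: 15.05
position: [0.5438, -0.1734, 0.0477]
ee_rot: [-1.57, 0.061, -0.061]
force: [0.1, -0.9, 0.4]
width: 0.005
```

Call:
arm_command(
  plan=[
    [[0,0,0.0003],[0,0,0]],
    [[0,0,0.0005],[0,0,0]],
  ],
)

```text
clock: 15.25
position: [0.5439, -0.1728, 0.0477]
ee_rot: [-1.57, 0.061, -0.061]
force: [-0.0, -2.5, 1.0]
width: 0.006
```

Call:
arm_command(
  plan=[
    [[0,0,0.0003],[0,0,0]],
    [[0,0,0.0004],[0,0,0]],
  ],
)

```text
clock: 15.45
position: [0.5439, -0.1727, 0.0477]
ee_rot: [-1.57, 0.061, -0.061]
force: [0.7, -2.7, 0.5]
width: 0.005
```

Call:
arm_command(
  plan=[
    [[0,0,0.0002],[0,0,0]],
    [[0,0,0.0002],[0,0,0]],
  ],
)

```text
clock: 15.65
position: [0.5439, -0.1725, 0.0477]
ee_rot: [-1.57, 0.061, -0.061]
force: [-0.6, -3.0, -0.2]
width: 0.009
```

Call:
arm_command(
  plan=[
    [[0,0,0.0003],[0,0,0]],
    [[0,0,0.0003],[0,0,0]],
  ],
)

```text
clock: 15.85
position: [0.5439, -0.1724, 0.0478]
ee_rot: [-1.57, 0.061, -0.062]
force: [-0.5, -4.6, 0.7]
width: 0.007
```

Call:
arm_command(
  plan=[
    [[0,0,0.0002],[0,0,0]],
    [[0,0,0.0002],[0,0,0]],
  ],
)

```text
clock: 16.05
position: [0.5439, -0.1723, 0.0478]
ee_rot: [-1.57, 0.061, -0.062]
force: [-0.9, -5.8, 0.5]
width: 0.001
```

```bash
python3 - <<'E'
from look import *
for n in('top',):
    p=get_image(n);c=p['color'][170:230,200:320]
    cv2.imwrite(f'pics/{n}12.png',cv2.resize(c[:,:,::-1],None,fx=6.6,fy=6.6,interpolation=2))
print(observe()['force'])
E
```

```text
[-0.46972204 -5.63434546  0.72086387]
```

View pics/top12.png

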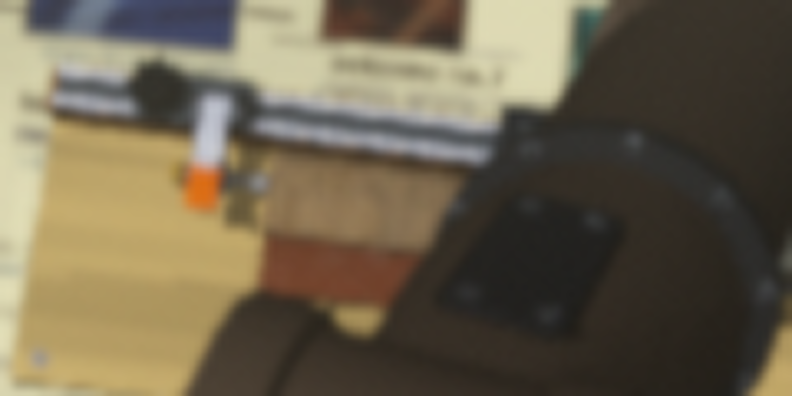

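Call:
arm_command(
  plan=[
    [[0,0,0.0002],[0,0,0]],
    [[0,0,0.0002],[0,0,0]],
    [[0,0,0.0002],[0,0,0]],
  ],
)

```text
clock: 16.4
position: [0.5439, -0.1722, 0.0478]
ee_rot: [-1.571, 0.061, -0.062]
force: [0.2, -5.4, 0.5]
width: 0.004
```

Call:
arm_command(
  plan=[
    [[0,0,-0.005],[0,0,0]],
    [[0,0,-0.015],[0,0,0]],
    [[0,-0.03,-0.018],[0,0,0]],
    [[0,-0.07,-0.018],[0,0,0]],
    [[0.03,-0.11,0],[0,0,0]],
  ],
)

```text
clock: 16.9
position: [0.5683, -0.1783, 0.1564]
ee_rot: [-1.571, 0.069, -0.063]
force: [0.7, -1.0, -0.7]
width: 0.003
```

Call:
arm_command(
  plan=[
    [[0.03,-0.01,0.04],[0,0,0]],
    [[0.05,-0.03,0.08],[0,0,0]],
    [[0.06,-0.03,0.11],[0,0,0]],
    [[0.06,-0.03,0.11],[0,0,0]],
  ],
)

```text
clock: 17.3
position: [0.6425, -0.0629, 0.1855]
ee_rot: [-1.566, 0.054, -0.056]
force: [-0.5, -0.0, -0.6]
width: 0.005
```

```bash
python3 - <<'E'
from look import *
s,p,W=look('w13',[('squeegee_end',.03),('squeegee_back',.03),('stop_arm_foot',.03),('stop_tab',.074),('stop_carriage',.054)])
i=p['color'][20:245,60:460,::-1];cv2.imwrite('pics/z13.png',cv2.resize(i,None,fx=2,fy=2,interpolation=2))
E
```

```text
clk 17.3 pos [ 0.6425 -0.0629  0.1855] rot [-1.566   0.0537 -0.0556] F [-0.46 -0.01 -0.6 ]
squeegee_end [393.3  74.6] 0.68 [0.5508 0.0318 0.03  ]
squeegee_back [273.5 119.1] 0.9 [ 0.5776 -0.0628  0.03  ]
stop_arm_foot [430.2  96.2] 0.95 [0.5688 0.0608 0.03  ]
stop_arm_foot [301.8 120.9] 0.54 [ 0.5805 -0.0405  0.03  ]
stop_tab [457.4  66.7] 0.95 [0.5522 0.0598 0.074 ]
stop_carriage [437.9 124.9] 0.74 [0.5897 0.0575 0.054 ]
```

View pics/z13.png

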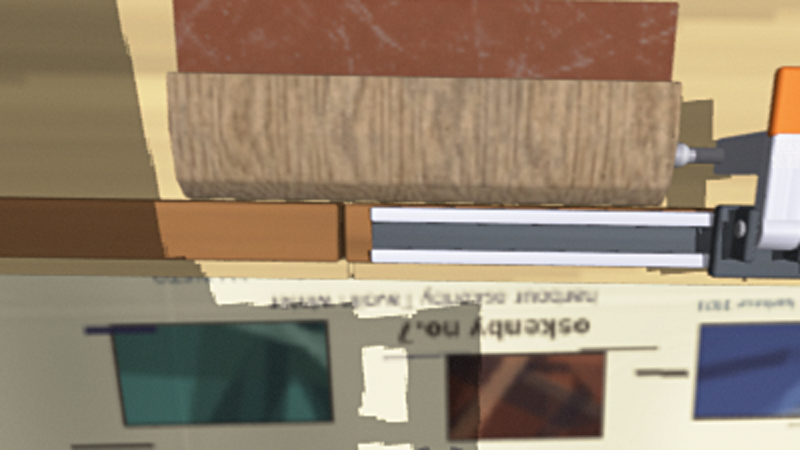

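Call:
arm_command(
  plan=[
    [[-0.04,0,0],[0,0,0]],
    [[-0.08,0,-0.007],[0,0,0]],
    [[-0.12,0,-0.011],[0,0,0]],
    [[-0.161,0,-0.0145],[0,0,0]],
    [[-0.161,0,-0.0145],[0,0,0]],
  ],
)

```text
clock: 18.1
position: [0.4724, -0.0731, 0.1848]
ee_rot: [-1.569, 0.068, -0.06]
force: [-0.4, 0.5, 0.3]
width: 0.003
```

```bash
python3 - <<'E'
from look import *
s,p,W=look('w14')
print(R.from_rotvec(s['ee_rot']).as_matrix().round(3))
E
```

```text
clk 18.1 pos [ 0.4724 -0.0731  0.1848] rot [-1.5692  0.0677 -0.0598] F [-0.44  0.47  0.32]
[[ 0.997 -0.005  0.081]
 [-0.081  0.001  0.997]
 [-0.005 -1.     0.   ]]
```

View pics/w14.png

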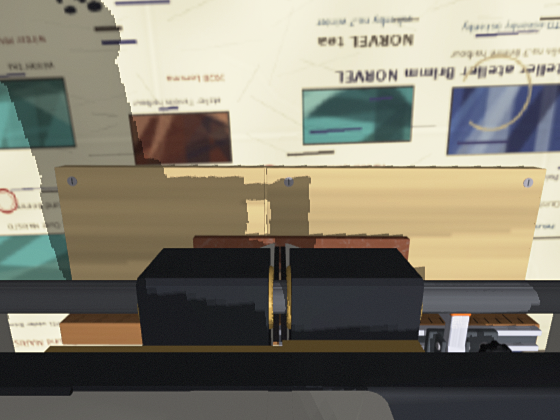

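```bash
python3 - <<'E'
from look import *
def line(img,c0,c1,r0,r1,ch=None):
    g=cv2.GaussianBlur(img,(0,0),1).astype(float)
    g=g.mean(2) if ch is None else g[:,:,ch]
    d=abs(np.diff(g,axis=0)); pts=[]
    for c in range(c0,c1):
        k=r0+np.argmax(d[r0:r1,c])
        a,b,e=d[k-1,c],d[k,c],d[k+1,c]; o=0.5*(a-e)/(a-2*b+e) if a-2*b+e else 0
        pts.append((c,k+.5+o))
    pts=np.array(pts)
    for _ in range(5):
        f=np.polyfit(pts[:,0],pts[:,1],1);r=abs(np.polyval(f,pts[:,0])-pts[:,1]);pts=pts[r<max(.4,2*np.median(r))]
    return f,len(pts)
def rep(tag,n,c0,c1,r0,r1,z,ch=None):
    img=cv2.imread(f'pics/{tag}.png');d=np.load(f'pics/{tag}.npz');K,W=d['K'],d['W']
    f,m=line(img,c0,c1,r0,r1,ch);A,B=[onz(K,W,(c,np.polyval(f,c)),z) for c in(c0,c1)]
    s=(B-A)[0]/(B-A)[1]; print(tag,n,m,'slope',s.round(4),'x at y=-.06',(A[0]+(-.06-A[1])*s).round(4))
rep('w14','bedfront',80,530,160,175,.018)
rep('w14','blade',200,400,231,243,.032,0)
rep('w13','woodblade',150,390,50,66,.042,0)
rep('w13','track front',250,405,120,128,.054)
rep('w13','track back/dark',250,405,148,156,.054)
rep('w13','fence back R',140,225,152,162,.046)
E
```

```text
w14 bedfront 337 slope 0.0845 x at y=-.06 0.4459
w14 blade 108 slope 0.0788 x at y=-.06 0.5041
w13 woodblade 233 slope 0.0866 x at y=-.06 0.5343
w13 track front 155 slope 0.085 x at y=-.06 0.5806
w13 track back/dark 155 slope 0.0865 x at y=-.06 0.6003
w13 fence back R 58 slope 0.0826 x at y=-.06 0.6085
```

Call:
arm_command(
  plan=[
    [[0,0.04,0.008],[0,0,0]],
    [[0,0.08,0.012],[0,0,0]],
    [[0,0.12,0.012],[0,0,0]],
    [[0,0.14,0.012],[0,0,0]],
    [[0,0.14,0.012],[0,0,0]],
  ],
)

```text
clock: 18.65
position: [0.4787, -0.0604, 0.043]
ee_rot: [-1.57, 0.065, -0.059]
force: [-1.2, -0.5, 0.9]
width: 0.005
```

Call:
arm_command(
  plan=[
    [[0.004,0,0],[0,0,0]],
    [[0.008,0,0],[0,0,0]],
    [[0.012,0,0],[0,0,0]],
    [[0.014,0,0],[0,0,0]],
  ],
)

```text
clock: 19.05
position: [0.4947, -0.0609, 0.0463]
ee_rot: [-1.57, 0.06, -0.062]
force: [-1.3, 0.3, 1.1]
width: 0.008
```

Call:
arm_command(
  plan=[
    [[0.0003,0.0015,0],[0,0,0]],
    [[0.0006,0.002,0],[0,0,0]],
  ],
)

```text
clock: 19.25
position: [0.4944, -0.0609, 0.0435]
ee_rot: [-1.57, 0.061, -0.062]
force: [0.2, -0.7, 0.4]
width: 0.005
```

Call:
arm_command(
  plan=[
    [[0.0003,0,0],[0,0,0]],
    [[0.0006,0,0],[0,0,0]],
  ],
)

```text
clock: 19.45
position: [0.4948, -0.0609, 0.0434]
ee_rot: [-1.57, 0.061, -0.061]
force: [-0.4, 0.4, -0.3]
width: 0.007
```

Call:
arm_command(
  plan=[
    [[0.0004,0,0],[0,0,0]],
    [[0.0008,0,0],[0,0,0]],
  ],
)

```text
clock: 19.65
position: [0.495, -0.061, 0.0433]
ee_rot: [-1.57, 0.062, -0.06]
force: [-2.4, 0.1, 2.0]
width: 0.003
```

Call:
arm_command(
  plan=[
    [[0.0004,0,0],[0,0,0]],
    [[0.0006,0,0],[0,0,0]],
  ],
)

```text
clock: 19.85
position: [0.4952, -0.0611, 0.0432]
ee_rot: [-1.57, 0.063, -0.06]
force: [-5.3, 0.6, 3.5]
width: 0.003
```

Call:
arm_command(
  plan=[
    [[0.0003,0,0],[0,0,0]],
    [[-0.005,0,0],[0,0,0]],
    [[-0.02,-0.01,0],[0,0,0]],
    [[-0.022,-0.05,0],[0,0,0]],
    [[-0.022,-0.1,0],[0,0,0]],
  ],
)

```text
clock: 20.35
position: [0.4728, -0.0593, 0.1432]
ee_rot: [-1.57, 0.064, -0.059]
force: [1.9, -0.1, -0.4]
width: 0.005
```

Call:
arm_command(
  plan=[
    [[0.04,-0.02,0.02],[0,0,0]],
    [[0.08,-0.06,0.04],[0,0,0]],
    [[0.12,-0.06,0.06],[0,0,0]],
    [[0.16,-0.06,0.07],[0,0,0]],
    [[0.16,-0.06,0.07],[0,0,0]],
  ],
)

```text
clock: 20.85
position: [0.6444, 0.0008, 0.2032]
ee_rot: [-1.569, 0.055, -0.062]
force: [-0.4, -0.3, 0.4]
width: 0.003
```

```bash
python3 - <<'E'
from look import *
s,p,W=look('w15',[('squeegee_end',.03),('squeegee_back',.03),('stop_tab',.074),('stop_carriage',.054)])
i=p['color'][20:245,100:500,::-1];cv2.imwrite('pics/z15.png',cv2.resize(i,None,fx=2,fy=2,interpolation=2))
p=get_image('top');c=p['color'][100:300,90:450,::-1];cv2.imwrite('pics/t15.png',cv2.resize(c,None,fx=2.2,fy=2.2,interpolation=2))
E
```

```text
clk 20.85 pos [0.6444 0.0008 0.2032] rot [-1.5691  0.0546 -0.0621] F [-0.4  -0.33  0.4 ]
squeegee_end [309.5  80.9] 0.85 [0.5523 0.0322 0.03  ]
squeegee_end [348.8 101.9] 0.66 [0.5712 0.0639 0.03  ]
squeegee_back [194.7 122.2] 0.97 [ 0.5779 -0.0661  0.03  ]
stop_tab [350.  135.5] 0.75 [0.5952 0.056  0.074 ]
stop_tab [352.6  68.7] 0.62 [0.5496 0.0588 0.074 ]
stop_carriage [341.9 127.3] 0.85 [0.59   0.0536 0.054 ]
stop_carriage [310.4  80.9] 0.3 [0.554  0.0308 0.054 ]
```

View pics/z15.png

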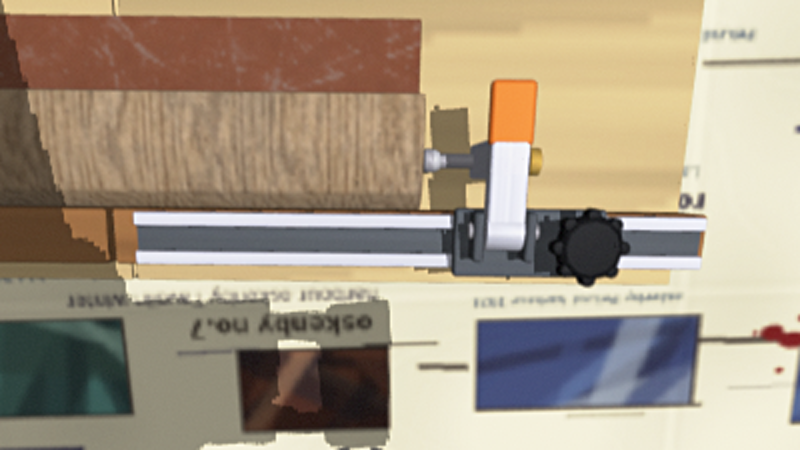

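View pics/t15.png

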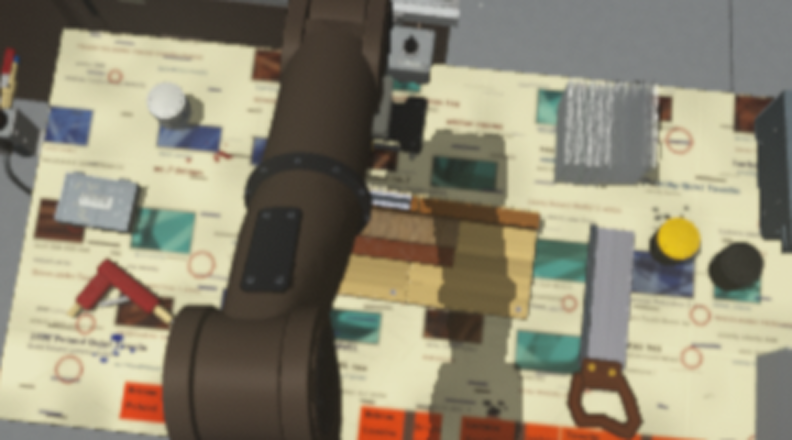

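```bash
python3 - <<'E'
from cell import *
print(sign_off()); print(observe()['clock'])
E
```

```text
the job is handed in; nothing more can be done
None
the job is handed in; nothing more can be done
```

I flipped the stop arm down, pushed the squeegee against the fence, then slid it left until it met the stop's screw. The job was handed in at about 21 s of the allowed 69 s, and no verdict was reported.

- **Stop arm:** I pushed it from behind and pressed it onto its hard end with about 19 N. It still looked fully down in the last picture.
- **Fence:** I pressed the squeegee flush before the slide, and again at about 5 N afterwards. It stalled at the same place both times. The picture fits put it parallel to the board within about 0.006 rad. The fitted gap to the fence came out at 0.8 to 2.3 mm, so I relied on the second press for flushness.
- **Screw:** The push stalled at about 5.7 N. Sliding alone took about 1.7 N, so roughly 4 N reached the screw. That is above the 2 N needed and below the carriage's 10 N limit. I worked this out from the wrist force, since contact on the stop was not measured directly.
- **Last view:** The screw head touches the left end, the gripper is clear of everything, and the stop carriage shows no visible shift. The network's carriage positions scattered by a few mm between pictures, too coarse to check the 2 mm limit. In the last top picture the jars, pin case and air gun showed no visible shift.

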